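# Cull the broken mortar cube and hold up the carrier

### The arm

A 6-joint arm with a two-finger parallel gripper is mounted at the origin on a cart in front of the work surface, level with it; the furniture and walls round the work are solid. World frame = base frame: x ahead of the robot, y to its left, z up, the work surface at z = 0. Lengths are in m, angles in rad, forces in N, time in s.
With the tool pointing down it reaches from about 0.375 to 0.975 m from the base axis. Payload 3.8 kg.
Tool frame: the origin (TCP) lies midway between the tips of the shut fingers; the grasp point (between the pads) lies 19 mm behind it; z points along the fingers, y is the direction in which the jaws open and shut (so a half turn about z gives the same grasp; the last joint's range is limited). The gripper opens to 85 mm and grips with 20 to 120 N. Pads are 22 mm wide; open, the fingers measure 114 mm over their backs; the gripper's body (76 mm by 85 mm) begins 54 mm behind the grasp point. The pads swing forward as they close: fully open they stand 13 mm farther back than shut.
Start: joints at [1.222, 0.264, 1.604, -0, 1.274, -0.037], TCP at [0.207, 0.642, 0.231] pointing down, gripper open.
Joint ranges: [-2.63, 2.63], [-0.94, 2.18], [0.31, 2.57], [-1.31, 4.45], [0, 2.66], [-2.55, 2.55]. Speed limits (rad/s): [2.57, 2.57, 3.14, 3.14, 3.14, 3.14].

### API

Orientations are given as a rotation vector (axis times angle).
In Python, from workcell import bot gives the robot as it stands.
- The arm moves only by the tool drive_tool, never from a script. Its argument "deltas" is a list of rows, each an object with "hand": the opening, from 0 (shut) to 1 (fully open); "offset": the shift along the world's x, y, z in cm, a list of three; "angular": the turn, a rotation vector about the world's x, y, z in degrees, a list of three. A call has 1 to 8 rows; each row is the pose to reach, as a shift and turn from the pose commanded when the call began; what a row does not reach only later rows make up. A row lasts 1/8 s, in which the tool goes at most 62.5 mm and 10.7 degrees, less where a joint would pass 70% of its speed; a pose out of reach is approached as far as the arm can. A call with a gripper value outside its range is refused whole. The fingers move at their own pace and stop on an object; "force" is the grip in N (left out, the last holds). Time passes only in rows, so rows that repeat a pose let the fingers close. It gives the time, the measured TCP pose, the force and the opening at its end, in the units of the state.
- bot.read_state(): the state, without advancing time (a new reading comes with each control period).
- bot.read_camera(name): name is "side" or "top"; returns a dict with "frame" (420x560x3 uint8, blue, green, red), "mtx" (3x3 intrinsics, pixels), "R" (3x3) and "t" (3): a world point X has camera coordinates R X + t. Camera axes: x right, y down, z forward; pixel columns grow to the right and rows downward; lengths in m; the calibration is good to about 2 mm. A picture is of the moment at which its call begins. There is no depth.
- bot.finish_job(): hands the job in, once; it reports no verdict.
The state is a dict: "time": time; "q": joint angles; "joint_vel": joint speeds; "joint_torque": joint torques, N m; "tool_pos": TCP position; "tcp_rot": TCP orientation; "wrist_force": force on the tool from outside, world axes, zero at the start; "torque": the same for the moment, N m; "width": opening from 0.0 (shut) to 1.0 (fully open).
Only numpy, scipy, OpenCV 4.12 (cv2) and the standard library are available. Lean on these libraries where they do the work, as an engineer would, in place of code of your own. Each camera call takes 0.05 s, during which the arm holds its last target. There are 200 camera calls.

### The job

One of the four mortar test cubes in the blue carrier has a large piece of its top broken off: take it out and set it down gently in the red reject tray, leaving the three sound cubes in their pockets and the other things on the bench undisturbed. Then take the carrier by its black grip, lift it about 15 cm up off the bench and finish while still holding it there, level and steady, with the three sound cubes aboard.

Things in the scene. Friction and masses are not known exactly. Their poses are not given: they have to be found in the camera images.
- carrier: loose blue plastic specimen carrier, plate 44 mm (its x) by 264 mm (its y), lying flat on the bench or on the 1.5 mm thick blue sheet there, 0.24 to 0.4 kg empty; origin on its underside at the middle, z up. Four square pockets 32 mm wide in a row along its y at y = -110, -64, +64 and +110 mm, floor 5 mm and rim 11 mm above the underside; the cubes stand about 22 mm proud of the rim
- carrier_grip (a point): centre of the carrier's black upright-sided grip, 68 mm above the carrier's underside over its middle: a bar 16 mm thick (carrier x), 44 mm long (carrier y), 24 mm high, on two short steel posts; pinch it across its 16 mm
- broken: the broken mortar cube, in any one of the four pockets: 28 mm square foot, full 28 mm height only along its -y side, the top falling away in a slanting break to about 11 mm height at its +y side; 0.035 kg; its two x faces are flat, parallel and 28 mm apart (square to the carrier's x), take it by these; origin under its centre
- broken_center (a point): point on the broken cube's middle line 12 mm above its underside
- sound_a_center (a point): sound grey mortar test cube, about 28 mm each way, flat top and square edges, 0.045 kg, standing loose in a pocket of the carrier; point at its centre, 14 mm above its underside, axes square to its faces and to the carrier
- sound_b_center (a point): sound grey mortar test cube, about 28 mm each way, flat top and square edges, 0.045 kg, standing loose in a pocket of the carrier; point at its centre, 14 mm above its underside, axes square to its faces and to the carrier
- sound_c_center (a point): sound grey mortar test cube, about 28 mm each way, flat top and square edges, 0.045 kg, standing loose in a pocket of the carrier; point at its centre, 14 mm above its underside, axes square to its faces and to the carrier
- reject_tray: red plastic reject tray fixed to the bench, 150 x 150 mm outside, walls 4 mm thick and 18 mm high, inner floor 4 mm above the bench; origin under its centre, z up
- vial_1: bystander: small capped glass vial, 25 mm across, 53 mm tall; origin under its centre
- vial_2: bystander: second small capped glass vial, 25 mm across, 53 mm tall; origin under its centre
- dropper_amber: bystander: amber dropper bottle with black bulb, 32 mm across, 96 mm tall; origin under its centre
- beaker_50: bystander: small clear glass beaker, 46 mm across, 58 mm tall; origin under its centre
- tape_roll: bystander: roll of masking tape lying flat, 66 mm across, 19 mm tall; origin under its centre
- rubber_bung: bystander: red rubber bung, 31 mm across, 26 mm tall; origin under its centre
Mind the look-alikes: they are no part of the job. Leave any green look-alike of the part that bears sound_a_center alone.

How it is judged:
By the outcome, as a careful person would: the job done as asked, in the order asked, and still so for the second after the job is handed in, while the arm keeps its last pose, push and grip.
It also fails if it takes over 51 s, if anything falls off the work surface, if the arm or the gripper's body presses on something with over 40 N, if the wrist force passes 120 N, or if a joint passes its speed limit or range.

## Working session

There is one attempt and no reset: what is moved stays moved. The work goes in short steps, Python scripts to look and compute and a tool call to move; the robot and the scene stay as the last step left them, time stands still between calls to the robot, and variables do not carry over. Pictures are saved under pics/ and viewed, about 8 in all and at most 12, crops included, and the job is handed in when it is done.

Besides the shell and the picture viewer there is one more tool, called after "Request:" by a JSON object that holds its "fn" and its "kwargs", one argument or row to a line. drive_tool: Moves the arm, as the interface text tells. Its arguments: {"type":"object","properties":{"deltas":{"type":"array"},"force":{"type":"number"}},"required":["deltas"]}

```bash
mkdir -p pics; python3 - <<'E'
from workcell import bot
import cv2,pickle
d={}
for n in("top","side"):
    c=bot.read_camera(n);d[n]=c;cv2.imwrite(f"pics/{n}0.png",c["frame"]);print(n,c["mtx"].tolist(),c["R"].round(4).tolist(),c["t"])
pickle.dump(d,open("c0.pkl","wb"))
print(bot.read_state())
E
```

```text
top [[451.97888150579695, 0.0, 282.67719868327646], [0.0, 451.97888150579695, 216.81972033367765], [0.0, 0.0, 1.0]] [[0.0273, -0.9996, 0.0028], [-0.9921, -0.0275, -0.1227], [0.1228, 0.0006, -0.9924]] [-0.09136304  0.5548044   1.16993476]
side [[388.48210773097173, 0.0, 270.2094047067407], [0.0, 388.48210773097173, 214.50002901162364], [0.0, 0.0, 1.0]] [[-0.8455, -0.5338, 0.014], [-0.2193, 0.3233, -0.9205], [0.4869, -0.7814, -0.3905]] [0.42814012 0.2226401  0.67792034]
{'time': 0.1, 'q': array([ 1.22204945e+00,  2.64669030e-01,  1.60526868e+00,  1.20584665e-05,
        1.27370696e+00, -3.69035175e-02]), 'joint_vel': array([-0.00038731, -0.00146162, -0.00109012,  0.00081142, -0.00107751,
        0.00321169]), 'joint_torque': array([ 8.85515219e-04, -5.16711080e+01, -3.68593204e+01, -2.68682919e-05,
        6.33650052e-03,  1.82265893e-05]), 'tool_pos': array([0.20686787, 0.6418077 , 0.23007558]), 'tcp_rot': array([-0.48780244, -3.10307936,  0.00315968]), 'wrist_force': array([-0.01598812,  0.26341703,  0.40711372]), 'torque': array([ 0.00360825, -0.02064048, -0.04823788]), 'width': 1.001389593193425}
```

View pics/top0.png

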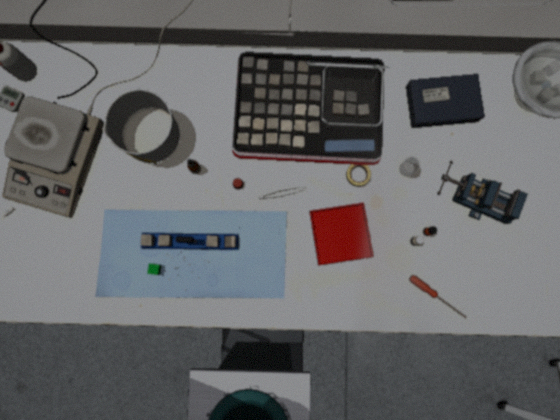

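View pics/side0.png

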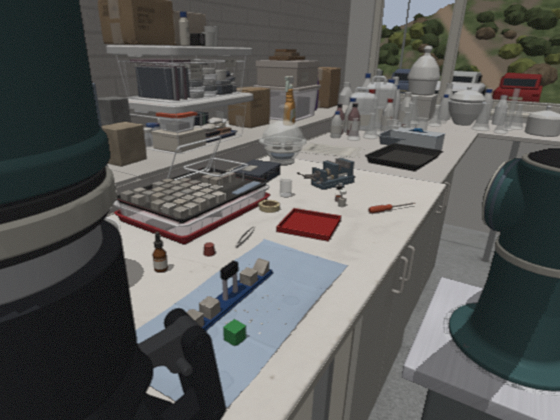

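Top: carrier along the image row at about (190,241), cubes at u≈148, 163, 212, 232; tray (341,233). Side: carrier from (190,318) to (262,268). Zooming in on the cubes.

```bash
python3 - <<'E'
import cv2,pickle,numpy as np
d=pickle.load(open("c0.pkl","rb"))
a=cv2.resize(d["top"]["frame"][225:285,130:250],None,fx=6.6,fy=6,interpolation=cv2.INTER_CUBIC)[:,:792]
a=cv2.resize(d["top"]["frame"][226:256,132:248],(792,205),interpolation=cv2.INTER_CUBIC)
b=cv2.resize(d["side"]["frame"][245:345,140:340],(792,390),interpolation=cv2.INTER_CUBIC)
cv2.imwrite("pics/z.png",np.vstack([a,b]))
E
```

```text
(no output)
```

View pics/z.png

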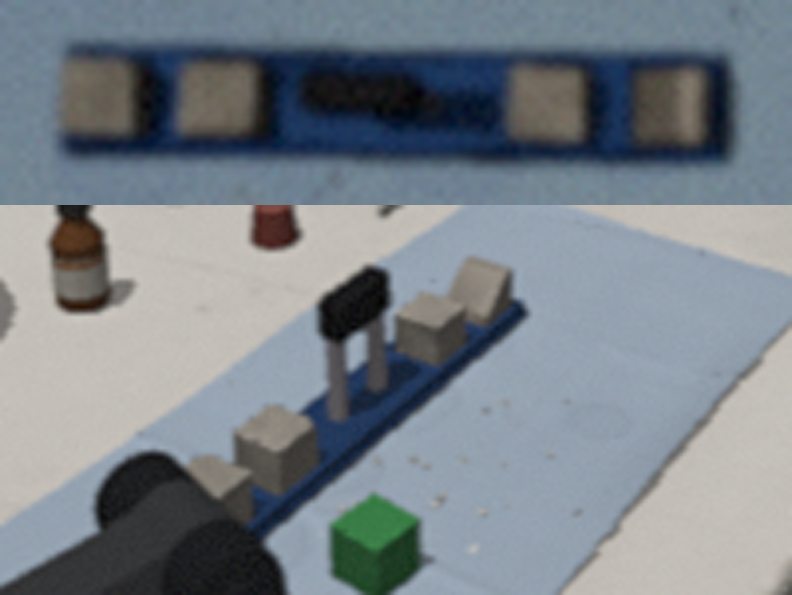

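Broken cube: the rightmost in the top view (world −y end), its tall side to the right (−y), and break falling toward +y. Now the measurement.

```bash
cat > h.py <<'E'
import numpy as np,cv2
def w(c,uv,z):
    "pixel -> world on plane z"
    d=c["R"].T@np.linalg.inv(c["mtx"])@np.array([uv[0],uv[1],1.]); o=-c["R"].T@c["t"]
    return o+d*(z-o[2])/d[2]
def p(c,X):
    x=c["mtx"]@(c["R"]@np.asarray(X,float)+c["t"]); return x[:2]/x[2]
E
python3 - <<'E'
import cv2,pickle,numpy as np
from h import *
d=pickle.load(open("c0.pkl","rb"));c=d["top"];f=c["frame"]
hsv=cv2.cvtColor(f,cv2.COLOR_BGR2HSV)
roi=np.zeros(f.shape[:2],np.uint8);roi[226:256,132:248]=1
g=f.astype(int)
cube=((g[...,0]-g[...,2]<15)&(g.max(2)>85)&(roi>0)).astype(np.uint8)
n,l,s,ce=cv2.connectedComponentsWithStats(cube)
for i in range(1,n):
    if s[i,4]>30: print("cube",s[i],ce[i],w(c,ce[i],.0345).round(4))
sheet=(f[230,135]);print("sheet",sheet,"plate",f[241,175])
pl=((g[...,2]<sheet[2]*0.6)&(roi>0)).astype(np.uint8)|cube
k,_=cv2.findContours(cv2.morphologyEx(pl,cv2.MORPH_CLOSE,np.ones((5,5))),0,2);k=max(k,key=cv2.contourArea)
r=cv2.minAreaRect(k);print(r)
b=[w(c,q,.0125) for q in cv2.boxPoints(r)];print(np.round(b,4),np.mean(b,0))
bl=((g.max(2)<45)&(roi>0)).astype(np.uint8)
n,l,s,ce=cv2.connectedComponentsWithStats(bl)
for i in range(1,n):
    if s[i,4]>10: print("blk",s[i],ce[i],w(c,ce[i],.0815).round(4))
red=((hsv[...,1]>180)&(g[...,2]>90)).astype(np.uint8)
n,l,s,ce=cv2.connectedComponentsWithStats(red);i=1+s[1:,4].argmax();print("tray",s[i],ce[i],w(c,ce[i],.01).round(4))
E
```

```text
cube [140 234  11  11 103] [145.29126214 239.48543689] [0.4866 0.2856 0.0345]
cube [158 236  11   9  95] [163.10526316 240.05263158] [0.4864 0.2384 0.0345]
cube [207 236  10  10  97] [211.53608247 240.45360825] [0.4889 0.1104 0.0345]
cube [229 236   6  11  47] [232.0212766  240.87234043] [0.4893 0.0561 0.0345]
sheet [150 133 113] plate [75 40 22]
((189.54037475585938, 240.9808349609375), (99.06018829345703, 16.25674819946289), 1.1457626819610596)
[[0.4645 0.3053 0.0125]
 [0.5083 0.3073 0.0125]
 [0.5103 0.0399 0.0125]
 [0.4665 0.0391 0.0125]] [0.48735703 0.17292935 0.0125    ]
blk [152 235   4  11  35] [153.17142857 240.2       ] [0.4823 0.2512 0.0815]
blk [169 235   4  12  27] [170.40740741 240.77777778] [0.4821 0.2074 0.0815]
blk [176 236  27   8 137] [187.45255474 239.88321168] [0.4855 0.1642 0.0815]
blk [235 237   3  11  21] [236.47619048 242.19047619] [0.4831 0.0395 0.0815]
blk [218 238   2   9  14] [218.35714286 241.92857143] [0.4825 0.0855 0.0815]
tray [ 311  205   54   59 2529] [338.46144721 233.39739027] [ 0.5191 -0.2283  0.01  ]
```

Request:
{"fn": "drive_tool", "kwargs": {
  "deltas": [
    {"hand": 1, "offset": [5, -6, 0], "angular": [0, 0, -9]},
    {"hand": 1, "offset": [7.5, -12, 0], "angular": [0, 0, -18]},
    {"hand": 1, "offset": [10, -18, 0], "angular": [0, 0, -27]},
    {"hand": 1, "offset": [12.5, -24, 0], "angular": [0, 0, -36]},
    {"hand": 1, "offset": [15, -30, 0], "angular": [0, 0, -45]},
    {"hand": 1, "offset": [18, -35, 0], "angular": [0, 0, -54]},
    {"hand": 1, "offset": [20, -40, 0], "angular": [0, 0, -63]},
    {"hand": 1, "offset": [22, -45, 0], "angular": [0, 0, -71.5]}
  ]
}}

```text
time: 1.1
tool_pos: [0.4261, 0.1935, 0.2311]
tcp_rot: [2.214, 2.228, 0.0]
wrist_force: [0.8, 0.7, -0.1]
width: 1.003
```

Request:
{"fn": "drive_tool", "kwargs": {
  "deltas": [
    {"hand": 0.7, "offset": [3, -5.5, -3], "angular": [0, 0, 0]},
    {"hand": 0.7, "offset": [6.2, -10.5, -6], "angular": [0, 0, 0]},
    {"hand": 0.7, "offset": [6.2, -13.1, -10], "angular": [0, 0, 0]},
    {"hand": 0.7, "offset": [6.2, -13.1, -13], "angular": [0, 0, 0]},
    {"hand": 0.7, "offset": [6.2, -13.1, -13], "angular": [0, 0, 0]},
    {"hand": 0.7, "offset": [6.2, -13.1, -13], "angular": [0, 0, 0]}
  ]
}}

```text
time: 1.85
tool_pos: [0.4885, 0.0648, 0.1022]
tcp_rot: [2.208, 2.234, 0.001]
wrist_force: [0.8, -0.4, 0.6]
width: 0.698
```

```bash
python3 - <<'E'
from workcell import bot
import cv2,numpy as np
from h import *
s=bot.read_state();print(s)
a=bot.read_camera("top");b=bot.read_camera("side")
print([p(c,[.4888,.0645,.0205]) for c in (a,b)])
A=cv2.resize(a["frame"][200:270,130:270],(800,400),interpolation=cv2.INTER_CUBIC)
print([p(b,X).round() for X in ([.4875,.1745,.0695],[.4888,.0645,.0345])])
B=cv2.resize(b["frame"][215:320,180:390],(400,200),interpolation=cv2.INTER_CUBIC)
B=cv2.resize(b["frame"][230:310,200:320],(600,400),interpolation=cv2.INTER_CUBIC)
cv2.imwrite("pics/a1.png",A);cv2.imwrite("pics/b1.png",B)
E
```

```text
{'time': 1.85, 'q': array([8.12717728e-02, 3.95312864e-02, 2.11550810e+00, 7.50857793e-05,
       9.85412617e-01, 6.96667884e-02]), 'joint_vel': array([ 0.00959055, -0.01772438, -0.01907168, -0.00067158, -0.00370733,
       -0.0010152 ]), 'joint_torque': array([-3.00308391e-01, -3.31247306e+01, -3.08321393e+01, -1.70630158e-02,
        8.20113975e-02,  3.06842921e-04]), 'tool_pos': array([0.48849582, 0.06479286, 0.10223455]), 'tcp_rot': array([2.20807106e+00, 2.23375293e+00, 1.42264239e-03]), 'wrist_force': array([ 0.78042252, -0.44376505,  0.63303623]), 'torque': array([-0.02567283, -0.02232468, -0.03440905]), 'width': 0.6976990991620694}
[array([229.46183432, 241.33028984]), array([261.4734356 , 267.69481427])]
[array([231., 270.]), array([262., 262.])]
```

View pics/b1.png

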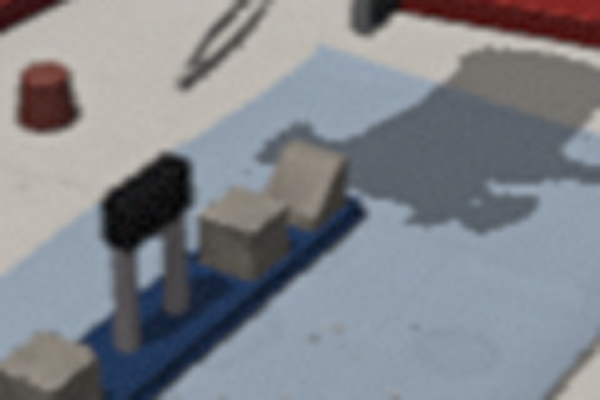

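Side view: broken cube at crop (310,185), i.e. where predicted; gripper not yet touching anything. Descending above it.

Request:
{"fn": "drive_tool", "kwargs": {
  "deltas": [
    {"hand": 0.6, "offset": [0, 0, -4], "angular": [0, 0, 0]},
    {"hand": 0.6, "offset": [0, 0, -6.5], "angular": [0, 0, 0]},
    {"hand": 0.6, "offset": [0, 0, -7.5], "angular": [0, 0, 0]},
    {"hand": 0.6, "offset": [0, 0, -7.5], "angular": [0, 0, 0]},
    {"hand": 0.6, "offset": [0, 0, -7.5], "angular": [0, 0, 0]}
  ]
}}

```text
time: 2.58
tool_pos: [0.4893, 0.0647, 0.0278]
tcp_rot: [2.207, 2.233, 0.003]
wrist_force: [-0.2, 0.7, 0.6]
width: 0.601
```

```bash
python3 - <<'E'
from workcell import bot
import cv2,numpy as np
from h import *
s=bot.read_state();print(s["tool_pos"],s["tcp_rot"],s["wrist_force"])
a=bot.read_camera("top");b=bot.read_camera("side")
A=cv2.resize(a["frame"][210:260,190:270],(480,300),interpolation=cv2.INTER_CUBIC)
B=cv2.resize(b["frame"][230:290,220:316],(480,300),interpolation=cv2.INTER_CUBIC)
cv2.imwrite("pics/c2.png",np.vstack([A,B]))
g=b["frame"].max(2);m=np.zeros_like(g);m[255:290,215:243]=(g[255:290,215:243]<50)
n,l,st,ce=cv2.connectedComponentsWithStats(m);i=1+st[1:,4].argmax();print(st[i],ce[i])
for X in ([.4875,.1745,.0695],[.489,.1745,.0695],[.4875,.1775,.0695],[.4875,.172,.0695]):print(p(b,X))
E
```

```text
[0.48929169 0.06472595 0.02777118] [2.20744768 2.23282441 0.00326395] [-0.20020494  0.67019951  0.61057191]
[221 262  17  19 202] [228.85148515 270.52475248]
[230.82400685 270.39335437]
[230.20749864 270.16926923]
[229.87071102 271.07099388]
[231.61389064 269.83187445]
```

View pics/c2.png

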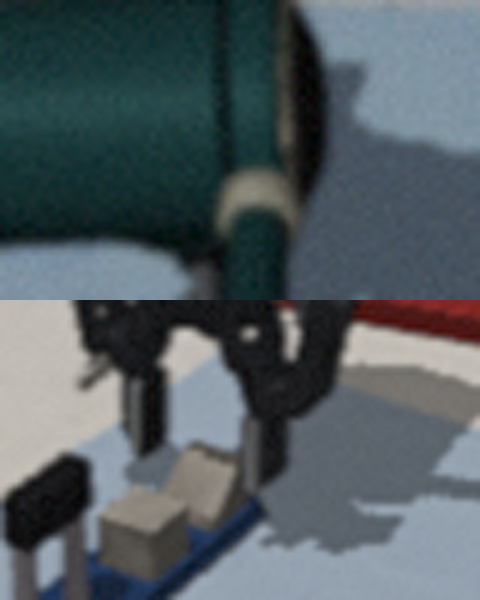

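Fingers straddle the broken cube (side crop: tips (150,450) and (267,490), cube (215,480)), maybe 2–3 mm off in x; top view is blocked by the arm. Small correction, lower, and close.

Request:
{"fn": "drive_tool", "kwargs": {
  "deltas": [
    {"hand": 0.6, "offset": [0.15, -0.4, -0.6], "angular": [0, 0, 0]},
    {"hand": 0.45, "offset": [0.15, -0.4, -1.2], "angular": [0, 0, 0]},
    {"hand": 0.4, "offset": [0.15, -0.4, -1.2], "angular": [0, 0, 0]},
    {"hand": 0.4, "offset": [0.15, -0.4, -1.2], "angular": [0, 0, 0]}
  ],
  "force": 25
}}

```text
time: 3.18
tool_pos: [0.4891, 0.0604, 0.014]
tcp_rot: [-2.209, -2.233, 0.001]
wrist_force: [1.0, -0.1, -0.4]
width: 0.403
```

```bash
python3 - <<'E'
from workcell import bot
import cv2,numpy as np
s=bot.read_state();print(s["tool_pos"],s["tcp_rot"],s["wrist_force"],s["width"])
b=bot.read_camera("side")
cv2.imwrite("pics/d3.png",cv2.resize(b["frame"][235:285,230:300],(770,550),interpolation=cv2.INTER_CUBIC))
E
```

```text
[0.48914162 0.0603852  0.01403409] [-2.20891341e+00 -2.23340037e+00  6.80376671e-04] [ 1.01517692 -0.09956504 -0.42918332] 0.4034254833029168
```

View pics/d3.png

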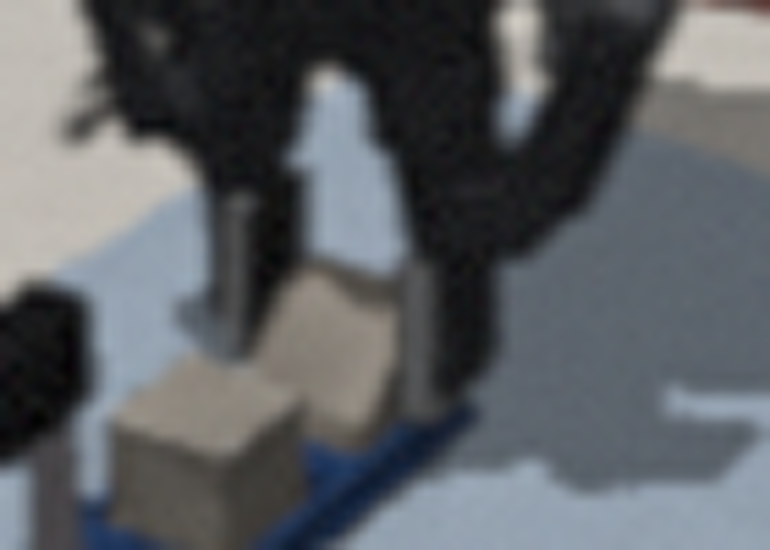

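Both fingers stand just off the broken cube's x faces, tips just above the rim (near tip at crop (430,410)). Closing.

Request:
{"fn": "drive_tool", "kwargs": {
  "deltas": [
    {"hand": 0.33, "offset": [0, 0, 0], "angular": [0, 0, 0]},
    {"hand": 0.2, "offset": [0, 0, 0], "angular": [0, 0, 0]},
    {"hand": 0.2, "offset": [0, 0, 0], "angular": [0, 0, 0]},
    {"hand": 0.2, "offset": [0, 0, 0], "angular": [0, 0, 0]}
  ],
  "force": 30
}}

```text
time: 3.72
tool_pos: [0.4897, 0.0605, 0.0145]
tcp_rot: [2.209, 2.233, 0.001]
wrist_force: [-0.1, 0.7, 1.9]
width: 0.318
```

Request:
{"fn": "drive_tool", "kwargs": {
  "deltas": [
    {"hand": 0.2, "offset": [0, 0, 0.5], "angular": [0, 0, 0]},
    {"hand": 0.2, "offset": [0, 0, 1.5], "angular": [0, 0, 0]},
    {"hand": 0.2, "offset": [0, 0, 3], "angular": [0, 0, 0]},
    {"hand": 0.2, "offset": [0, 0, 6], "angular": [0, 0, 0]},
    {"hand": 0.2, "offset": [0, 0, 10], "angular": [0, 0, 0]},
    {"hand": 0.2, "offset": [0, 0, 10], "angular": [0, 0, 0]}
  ]
}}

```text
time: 4.47
tool_pos: [0.493, 0.0607, 0.1193]
tcp_rot: [2.205, 2.229, 0.011]
wrist_force: [0.1, 0.6, -1.1]
width: 0.315
```

```bash
python3 - <<'E'
from workcell import bot
import cv2,numpy as np
s=bot.read_state();print(s["tool_pos"],s["tcp_rot"],s["wrist_force"],s["width"])
b=bot.read_camera("side")
cv2.imwrite("pics/e4.png",cv2.resize(b["frame"][190:330,170:340],(680,560),interpolation=cv2.INTER_CUBIC))
E
```

```text
[0.49301139 0.06074413 0.11927159] [2.20471001 2.22943667 0.0109436 ] [ 0.09902777  0.56166513 -1.0908719 ] 0.3151305255876496
```

View pics/e4.png

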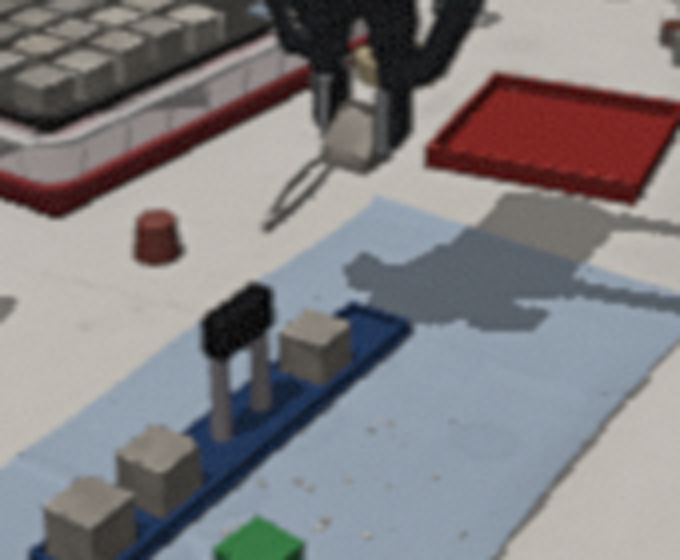

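Broken cube is in the grip, pocket empty, three sound cubes in place. Moving over the tray at crop (555,140).

Request:
{"fn": "drive_tool", "kwargs": {
  "deltas": [
    {"hand": 0.2, "offset": [0.3, -3, 0], "angular": [0, 0, 0]},
    {"hand": 0.2, "offset": [0.9, -8, 0], "angular": [0, 0, 0]},
    {"hand": 0.2, "offset": [1.5, -13.5, 0], "angular": [0, 0, 0]},
    {"hand": 0.2, "offset": [2, -19, 0], "angular": [0, 0, 0]},
    {"hand": 0.2, "offset": [2.5, -24, 0], "angular": [0, 0, 0]},
    {"hand": 0.2, "offset": [2.6, -27.5, -2], "angular": [0, 0, 0]},
    {"hand": 0.2, "offset": [2.6, -29.3, -4], "angular": [0, 0, 0]},
    {"hand": 0.2, "offset": [2.6, -29.3, -5], "angular": [0, 0, 0]}
  ]
}}

```text
time: 5.52
tool_pos: [0.5135, -0.2322, 0.0617]
tcp_rot: [-2.208, -2.229, 0.002]
wrist_force: [-0.2, 0.1, -0.1]
width: 0.319
```

Request:
{"fn": "drive_tool", "kwargs": {
  "deltas": [
    {"hand": 0.2, "offset": [0, 0, -2], "angular": [0, 0, 0]},
    {"hand": 0.2, "offset": [0, 0, -3.5], "angular": [0, 0, 0]},
    {"hand": 0.2, "offset": [0, 0, -4], "angular": [0, 0, 0]},
    {"hand": 0.2, "offset": [0, 0, -4], "angular": [0, 0, 0]}
  ]
}}

```text
time: 6.02
tool_pos: [0.5153, -0.2318, 0.024]
tcp_rot: [-2.208, -2.234, 0.0]
wrist_force: [0.4, -0.8, -0.2]
width: 0.321
```

```bash
python3 - <<'E'
from workcell import bot
import cv2,numpy as np
s=bot.read_state();print(s["tool_pos"],s["tcp_rot"],s["wrist_force"],s["width"])
c=bot.read_camera("top");cv2.imwrite("pics/f.png",c["frame"])
import pickle;pickle.dump(c,open("c1.pkl","wb"))
from h import *
g=c["frame"].astype(int)
roi=np.zeros(g.shape[:2],bool);roi[226:256,132:248]=1
cube=((g[...,0]-g[...,2]<15)&(g.max(2)>85)&roi).astype(np.uint8)
n,l,st,ce=cv2.connectedComponentsWithStats(cube)
for i in range(1,n):
    if st[i,4]>30: print("cube",st[i],w(c,ce[i],.0345).round(4))
pl=((g[...,2]<68)&roi).astype(np.uint8)|cube
k,_=cv2.findContours(cv2.morphologyEx(pl,cv2.MORPH_CLOSE,np.ones((5,5))),0,2);k=max(k,key=cv2.contourArea)
b=[w(c,q,.0125) for q in cv2.boxPoints(cv2.minAreaRect(k))];print(np.round(b,4),np.mean(b,0))
E
```

```text
[ 0.51525217 -0.23184149  0.024011  ] [-2.20770375e+00 -2.23404329e+00  2.55181358e-04] [ 0.36396424 -0.78040688 -0.24636721] 0.3205496855545942
cube [140 234  11  11 108] [0.4875 0.2853 0.0345]
cube [158 235  11  11 102] [0.4871 0.2385 0.0345]
cube [206 235  11  12 108] [0.4886 0.1109 0.0345]
[[0.4649 0.3053 0.0125]
 [0.5071 0.3074 0.0125]
 [0.5099 0.0426 0.0125]
 [0.4677 0.0417 0.0125]] [0.48737734 0.17426556 0.0125    ]
```

Carrier unmoved. Lowering in small steps to touch the tray floor (expected TCP z ≈ 0.012).

Request:
{"fn": "drive_tool", "kwargs": {
  "deltas": [
    {"hand": 0.2, "offset": [0, 0, -0.4], "angular": [0, 0, 0]},
    {"hand": 0.2, "offset": [0, 0, -0.8], "angular": [0, 0, 0]},
    {"hand": 0.2, "offset": [0, 0, -1.0], "angular": [0, 0, 0]},
    {"hand": 0.2, "offset": [0, 0, -1.0], "angular": [0, 0, 0]}
  ]
}}

```text
time: 6.58
tool_pos: [0.5151, -0.2325, 0.014]
tcp_rot: [-2.209, -2.233, 0.0]
wrist_force: [0.3, -0.0, -0.1]
width: 0.318
```

Request:
{"fn": "drive_tool", "kwargs": {
  "deltas": [
    {"hand": 0.2, "offset": [0, 0, -0.1], "angular": [0, 0, 0]},
    {"hand": 0.2, "offset": [0, 0, -0.15], "angular": [0, 0, 0]}
  ]
}}

```text
time: 6.82
tool_pos: [0.5154, -0.2326, 0.0128]
tcp_rot: [2.209, 2.234, -0.0]
wrist_force: [-0.6, 0.8, -0.7]
width: 0.322
```

Request:
{"fn": "drive_tool", "kwargs": {
  "deltas": [
    {"hand": 0.2, "offset": [0, 0, -0.1], "angular": [0, 0, 0]},
    {"hand": 0.2, "offset": [0, 0, -0.1], "angular": [0, 0, 0]}
  ]
}}

```text
time: 7.08
tool_pos: [0.5155, -0.2326, 0.0121]
tcp_rot: [2.209, 2.234, 0.0]
wrist_force: [-0.1, 0.2, 1.7]
width: 0.319
```

Request:
{"fn": "drive_tool", "kwargs": {
  "deltas": [
    {"hand": 0.2, "offset": [0, 0, -0.1], "angular": [0, 0, 0]},
    {"hand": 0.2, "offset": [0, 0, -0.1], "angular": [0, 0, 0]}
  ]
}}

```text
time: 7.32
tool_pos: [0.5155, -0.2326, 0.012]
tcp_rot: [-2.209, -2.234, 0.0]
wrist_force: [-3.4, 2.1, 8.8]
width: 0.32
```

Touching down at 8.8 N. Release and rise.

Request:
{"fn": "drive_tool", "kwargs": {
  "deltas": [
    {"hand": 0.33, "offset": [0, 0, 0.1], "angular": [0, 0, 0]},
    {"hand": 0.45, "offset": [0, 0, 0.1], "angular": [0, 0, 0]},
    {"hand": 0.6, "offset": [0, 0, 0.1], "angular": [0, 0, 0]},
    {"hand": 0.6, "offset": [0, 0, 2], "angular": [0, 0, 0]},
    {"hand": 0.6, "offset": [0, 0, 6], "angular": [0, 0, 0]},
    {"hand": 0.6, "offset": [0, 0, 12], "angular": [0, 0, 0]},
    {"hand": 0.6, "offset": [0, 0, 14], "angular": [0, 0, 0]}
  ]
}}

```text
time: 8.2
tool_pos: [0.5182, -0.234, 0.1571]
tcp_rot: [2.203, 2.228, 0.004]
wrist_force: [-0.4, -0.0, -0.7]
width: 0.602
```

Request:
{"fn": "drive_tool", "kwargs": {
  "deltas": [
    {"hand": 0.6, "offset": [0, 5, 0], "angular": [0, 0, 0]},
    {"hand": 0.6, "offset": [0, 11, 0], "angular": [0, 0, 0]},
    {"hand": 0.6, "offset": [-0.5, 17, 0], "angular": [0, 0, 0]},
    {"hand": 0.6, "offset": [-1, 23, 0], "angular": [0, 0, 0]},
    {"hand": 0.6, "offset": [-1.5, 29, 0], "angular": [0, 0, 0]},
    {"hand": 0.6, "offset": [-2, 35, 0], "angular": [0, 0, 0]},
    {"hand": 0.6, "offset": [-2.6, 40, 0], "angular": [0, 0, 0]},
    {"hand": 0.6, "offset": [-2.6, 40.8, 0], "angular": [0, 0, 0]}
  ]
}}

```text
time: 9.2
tool_pos: [0.4892, 0.1783, 0.1522]
tcp_rot: [2.204, 2.238, 0.003]
wrist_force: [0.5, -0.4, 0.0]
width: 0.601
```

```bash
python3 - <<'E'
from workcell import bot
import cv2,numpy as np
s=bot.read_state();print(s["tool_pos"],s["tcp_rot"],s["wrist_force"],s["width"])
b=bot.read_camera("side");t=bot.read_camera("top")
cv2.imwrite("pics/g5.png",np.hstack([cv2.resize(b["frame"][170:310,150:350],(500,350),interpolation=cv2.INTER_CUBIC),cv2.resize(t["frame"][195:275,305:380],(300,350),interpolation=cv2.INTER_CUBIC)]))
E
```

```text
[0.48915319 0.17832149 0.15223877] [2.20406706 2.23801137 0.00299677] [ 0.47753834 -0.36469914  0.00528408] 0.6010215625354508
```

View pics/g5.png

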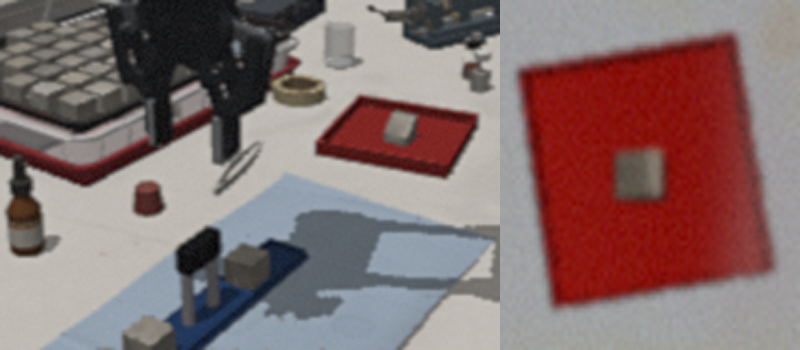

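Broken cube stands upright in the tray (top crop (640,175)); sound cubes still aboard. Now down over the grip, slightly to +y of its middle to sit nearer the centre of mass of the loaded carrier.

Request:
{"fn": "drive_tool", "kwargs": {
  "deltas": [
    {"hand": 0.6, "offset": [0, 0.3, -2], "angular": [0, 0, 0]},
    {"hand": 0.6, "offset": [0, 0.3, -5], "angular": [0, 0, -0.3]},
    {"hand": 0.5, "offset": [0, 0.3, -8], "angular": [0, 0, -0.3]},
    {"hand": 0.4, "offset": [0, 0.3, -9.8], "angular": [0, 0, -0.3]},
    {"hand": 0.32, "offset": [0, 0.3, -10.1], "angular": [0, 0, -0.3]},
    {"hand": 0.32, "offset": [0, 0.3, -10.1], "angular": [0, 0, -0.3]}
  ],
  "force": 30
}}

```text
time: 10.05
tool_pos: [0.4901, 0.1781, 0.0505]
tcp_rot: [2.215, 2.227, 0.001]
wrist_force: [-0.2, 0.3, 0.8]
width: 0.316
```

```bash
python3 - <<'E'
from workcell import bot
import cv2,numpy as np
s=bot.read_state();print(s["tool_pos"],s["tcp_rot"],s["wrist_force"],s["width"])
b=bot.read_camera("side")
cv2.imwrite("pics/h6.png",cv2.resize(b["frame"][235:320,180:290],(770,595),interpolation=cv2.INTER_CUBIC))
E
```

```text
[0.49010317 0.17814295 0.05045423] [2.21526642e+00 2.22684500e+00 1.22777568e-03] [-0.15833355  0.34062929  0.80239079] 0.3160992508626594
```

View pics/h6.png

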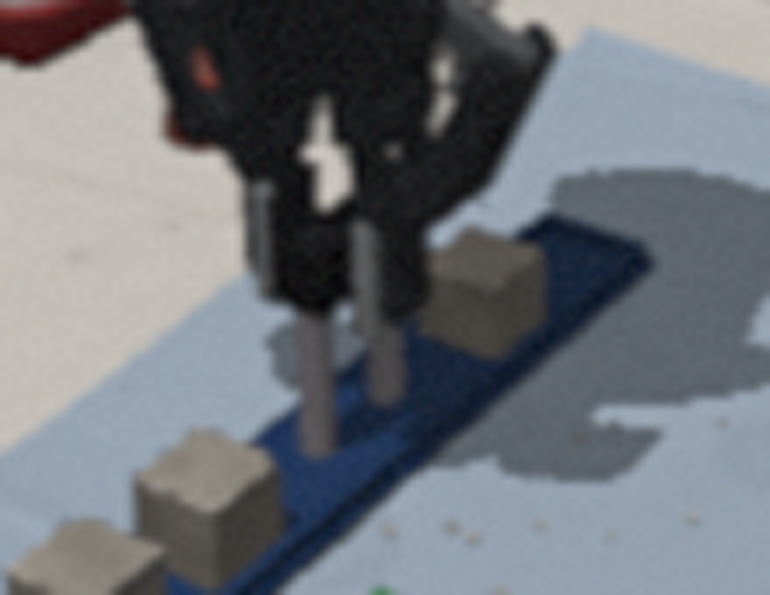

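Bar lies between the pads (crop 265–360, y 200–310), no contact. Closing.

Request:
{"fn": "drive_tool", "kwargs": {
  "deltas": [
    {"hand": 0.25, "offset": [0, 0.3, 0], "angular": [0, 0, 0]},
    {"hand": 0.2, "offset": [0, 0.3, 0], "angular": [0, 0, 0]},
    {"hand": 0.05, "offset": [0, 0.3, 0], "angular": [0, 0, 0]},
    {"hand": 0.05, "offset": [0, 0.3, 0], "angular": [0, 0, 0]},
    {"hand": 0.05, "offset": [0, 0.3, 0], "angular": [0, 0, 0]}
  ],
  "force": 80
}}

```text
time: 10.72
tool_pos: [0.4888, 0.182, 0.0505]
tcp_rot: [-2.213, -2.228, 0.001]
wrist_force: [-4.2, 1.4, 5.5]
width: 0.17
```

Request:
{"fn": "drive_tool", "kwargs": {
  "deltas": [
    {"hand": 0.05, "offset": [0, 0, 0.2], "angular": [0, 0, 0]},
    {"hand": 0.05, "offset": [0, 0, 0.6], "angular": [0, 0, 0]},
    {"hand": 0.05, "offset": [0, 0, 1.2], "angular": [0, 0, 0]},
    {"hand": 0.05, "offset": [0, 0, 2.0], "angular": [0, 0, 0]},
    {"hand": 0.05, "offset": [0, 0, 2.5], "angular": [0, 0, 0]},
    {"hand": 0.05, "offset": [0, 0, 2.5], "angular": [0, 0, 0]}
  ]
}}

```text
time: 11.48
tool_pos: [0.49, 0.1816, 0.0756]
tcp_rot: [2.214, 2.227, 0.002]
wrist_force: [0.4, 0.7, -4.3]
width: 0.173
```

```bash
python3 - <<'E'
from workcell import bot
import cv2,numpy as np
s=bot.read_state();print(s["tool_pos"],s["tcp_rot"],s["wrist_force"],s["torque"],s["width"])
b=bot.read_camera("side")
cv2.imwrite("pics/i7.png",cv2.resize(b["frame"][215:335,150:300],(750,600),interpolation=cv2.INTER_CUBIC))
E
```

```text
[0.49000245 0.18163825 0.07559156] [2.21446295 2.22733219 0.00231109] [ 0.43916311  0.72926645 -4.28537478] [-0.05858464  0.02141183 -0.00859061] 0.17310174433529926
```

View pics/i7.png

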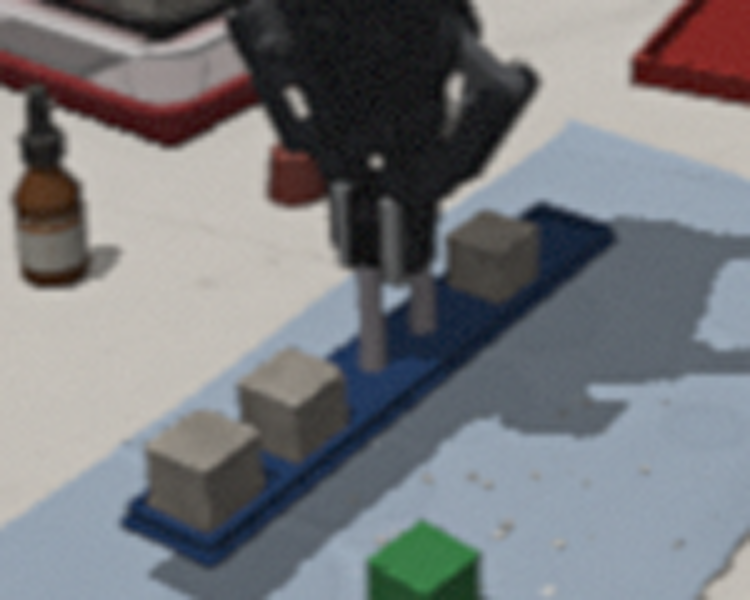

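Carrier hangs clear with three cubes aboard, apparently level, 4.3 N. Lifting on to 15 cm.

Request:
{"fn": "drive_tool", "kwargs": {
  "deltas": [
    {"hand": 0.05, "offset": [0, 0, 0.8], "angular": [0, 0, 0]},
    {"hand": 0.05, "offset": [0, 0, 2.5], "angular": [0, 0, 0]},
    {"hand": 0.05, "offset": [0, 0, 5], "angular": [0, 0, 0]},
    {"hand": 0.05, "offset": [0, 0, 7.5], "angular": [0, 0, 0]},
    {"hand": 0.05, "offset": [0, 0, 10], "angular": [0, 0, 0]},
    {"hand": 0.05, "offset": [0, 0, 11.6], "angular": [0, 0, 0]},
    {"hand": 0.05, "offset": [0, 0, 12.4], "angular": [0, 0, 0]},
    {"hand": 0.05, "offset": [0, 0, 12.4], "angular": [0, 0, 0]}
  ]
}}

```text
time: 12.52
tool_pos: [0.4895, 0.1815, 0.1992]
tcp_rot: [2.215, 2.228, 0.001]
wrist_force: [0.1, 0.1, -4.4]
width: 0.175
```

Request:
{"fn": "drive_tool", "kwargs": {
  "deltas": [
    {"hand": 0.05, "offset": [0, 0, 0], "angular": [0, 0, 0]},
    {"hand": 0.05, "offset": [0, 0, 0], "angular": [0, 0, 0]},
    {"hand": 0.05, "offset": [0, 0, 0], "angular": [0, 0, 0]},
    {"hand": 0.05, "offset": [0, 0, 0], "angular": [0, 0, 0]}
  ]
}}

```text
time: 13.02
tool_pos: [0.4892, 0.1814, 0.1985]
tcp_rot: [-2.215, -2.228, 0.001]
wrist_force: [0.2, 1.0, -4.8]
width: 0.176
```

```bash
python3 - <<'E'
from workcell import bot
import cv2,numpy as np
from h import *
s=bot.read_state();print(s["tool_pos"],s["tcp_rot"],s["wrist_force"],s["torque"],s["width"],abs(s["joint_vel"]).max())
b=bot.read_camera("side");f=b["frame"].copy()
# overlay: level carrier underside outline, 15 cm up
th=.009;C=np.array([.489,.1755,.1515])
cor=[C+np.array([x*np.cos(th)-y*np.sin(th),x*np.sin(th)+y*np.cos(th),h]) for h in(0,) for x,y in((-.022,-.132),(.022,-.132),(.022,.132),(-.022,.132))]
k=4;o=np.array([110,150]);im=cv2.resize(f[150:300,110:310],None,fx=k,fy=k,interpolation=cv2.INTER_CUBIC)
for q in cor: cv2.circle(im,tuple(int(v) for v in (p(b,q)-o+.5)*k),3,(0,255,255),1)
cv2.imwrite("pics/j8.png",im)
E
```

```text
[0.48922907 0.18141354 0.19845758] [-2.21472204e+00 -2.22775273e+00  7.60330371e-04] [ 0.1544894   1.00530841 -4.83743933] [-0.0285862  -0.04599794  0.02030375] 0.17612361415455222 0.005338695602415239
```

View pics/j8.png

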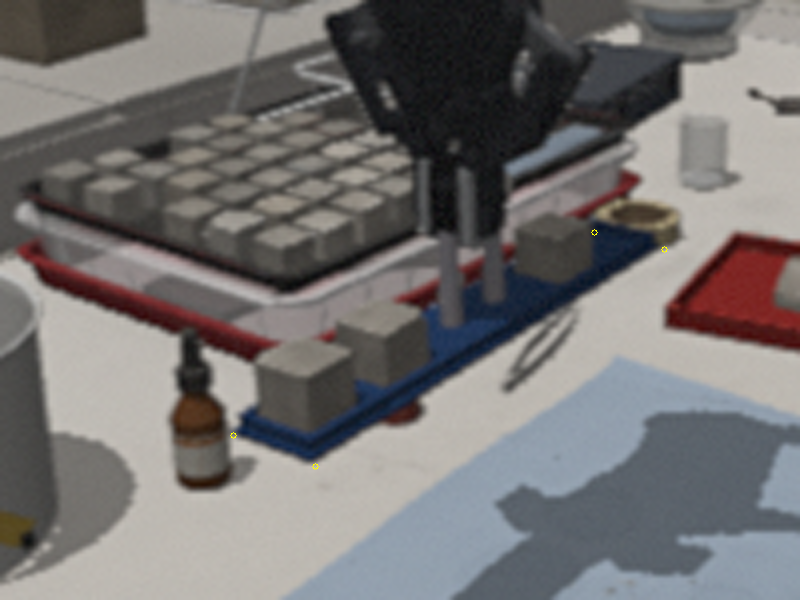

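Carrier matches the level 15 cm outline to about 1–2 camera pixels at both ends, with three cubes aboard and the arm steady. Handing in.

```bash
python3 -c "
from workcell import bot
print(bot.finish_job())"
```

```text
the job is handed in; nothing more can be done
None
```

I took the broken cube from the carrier's −y end pocket and set it in the red tray. It touched down at about 9 N, and the pictures show it standing upright in the tray. I then gripped the carrier by its black bar at 80 N, lifted it about 14.8 cm by the measured tool position, and handed the job in at about 13 s while still holding it.

**Last checks:**
- All three sound cubes are in their pockets.
- The carrier matches a predicted level outline to about 1–2 camera pixels at both ends.
- The arm is practically still, with a steady load of about 4.8 N.
- I saw nothing on the bench disturbed, though I didn't measure the other objects' positions again.

**Disagreement:** the two cameras put the carrier's grip about 3 mm apart. I used a value in between, and both grasps held.

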